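# Start the graver-sharpening lap at its guarded switch

## Robot

A 6-joint arm with a two-finger parallel gripper is mounted at the origin on the work surface. World frame = base frame: x ahead of the robot, y to its left, z up, the work surface at z = 0. Lengths are in mm, angles in degrees, forces in N, time in s.
With the tool pointing down it reaches from about 275 to 775 mm from the base axis. Payload 14.6 kg.
Tool frame: the origin (TCP) lies on the front face of the gripper's body, between the roots of the fingers; the fingertips stand 73 mm ahead of it and the grasp point (between the pads) lies 54 mm ahead of it (arm.grip_point_offset is the distance from the TCP to the grasp point, in mm); z points along the fingers, x is the direction in which the jaws open and shut, and the axes are right-handed (so a half turn about z gives the same grasp; the last joint's range is limited). The gripper opens to 85 mm and grips with 20 to 120 N. Pads are 22 mm wide; open, the fingers measure 114 mm over their backs; the gripper's body (76 mm by 85 mm) begins 54 mm behind the grasp point. The pads swing forward as they close: fully open they stand 13 mm farther back than shut.
Start: joints at [65.128, 15.075, -2.767, 72.158, 0, 81.102], TCP at [144.486, 504.73, 303.878] pointing down, gripper open.
Joint ranges: [-151.79, 151.79], [-50.71, 97.33], [-67.44, 78.34], [-121.81, 120.89], [-77.56, 73.72], [-180, 180]. Speed limits (degrees/s): [108.29, 108.29, 147.25, 159.86, 180, 180].

## Interface

Orientations are given as [roll, pitch, yaw] about the fixed x, y, z axes, in that order (R = Rz(yaw) Ry(pitch) Rx(roll)).
In Python, from station import arm gives the robot as it stands.
- The arm moves only by the tool move_arm, never from a script. Its argument "deltas" is a list of rows, each an object of numbers: "tx", "ty", "tz": the shift along the tool's x, y, z in cm; "rx", "ry", "rz": the turn, a rotation vector about the tool's x, y, z in rad; "jaw": the gripper's target within -1 to 1 (fully open at 1, half-way at 0, shut at -1). A call has 1 to 8 rows; each row shifts and turns the commanded pose from where the row before left it, along the tool's axes as they then stand; what a row does not reach is not made up. A row lasts 1/8 s, in which the tool goes at most 62.5 mm and 10.7 degrees, less where a joint would pass 70% of its speed; a pose out of reach is approached as far as the arm can. A call with a gripper value outside its range is refused whole. The fingers move at their own pace and stop on an object; "newtons" is the grip in N (left out, the last holds). Time passes only in rows, so rows that do not move let the fingers close. It gives the time, the measured TCP pose, the force and the opening at its end, in the units of the state.
- arm.state(): the state, without advancing time (a new reading comes with each control period).
- arm.grab_frame(name): name is "scene" or "top" or "wrist"; returns the picture (400x640x3 uint8, red, green, blue); there is no depth.
- arm.get_calibration(name): a dict with "intrinsics" (3x3 intrinsics, pixels), "k1" (the pictures are not rectified: a ray, as slopes to the right and down, at radius r is drawn at 1 + k1 r^2 times it, then the intrinsics apply), "R" (3x3) and "t" (3): a world point X has camera coordinates R X + t. Camera axes: x right, y down, z forward; pixel columns grow to the right and rows downward; lengths in mm; the calibration is good to about 2 mm. A picture is of the moment at which its call begins: read the wrist's pose just before it. get_calibration takes no time and is no camera call; for the wrist camera it gives the pose at the moment of the call.
- arm.hand_in(): hands the job in, once; it reports no verdict.
The state is a dict: "clock": time; "joint_pos": joint angles; "qvel": joint speeds; "tau": joint torques, N m; "tool_pos": TCP position; "eef_rot": TCP orientation; "wrist_force": force on the tool from outside, world axes, zero at the start; "moment": the same for the moment, N m; "finger_gap": finger opening in mm.
Only numpy, scipy, OpenCV 4.12 (cv2) and the standard library are available. Lean on these libraries where they do the work, as an engineer would, in place of code of your own. Each camera call takes 0.05 s, during which the arm holds its last target.

## Task

Start the sharpening lap on the bench: flip the hinged sheet-metal guard over its start switch up and back until it stays open by itself, then press down the raised near half of the rocker switch underneath until the rocker has tipped fully over. Leave the guard standing open and the switch on; do not operate the unguarded lamp rocker beside it or the speed knob, and leave the tools and parts lying about where they are.

Things in the scene. Friction and masses are not known exactly. Their poses are not given: they have to be found in the camera images.
- lap: fixed power lap: low grey box 230 (x) x 340 (y) x 80 mm high; on deck a black bowl with a steel lap disc on the left, a white drip cup on a post behind it, two dark switch plates side by side at the near right edge. Origin: under its centre, on the bench. x points away from the operator's (robot's) side, y left, z up; deck at z = 80 mm, front face at x = -115 mm. Turned up to 0.25 rad either way.
- start_plate: dark steel plate 92 (x) x 62 (y) x 4 mm on the deck, carrying the guarded start rocker; it may be the left or the right of the two plates. Origin: centre of its underside, on the deck, 80 mm above the bench; axes as the lap's (x away from the operator, z up). The lap's front face is at x = -49 mm from here.
- guard (a joint): hinge angle of the guard, rad: 0 closed, grows as its front is lifted up and back, stop at 1.95. A folded steel hood 52 mm wide (y), 74 mm long, its top 38 mm above the deck, about 90 g, with a flat lift tab in front. Little friction: let go below about 1.25 rad it falls shut, beyond that it falls open to its stop and stays.
- guard_tab (a point): middle of the front edge of the guard's lift tab, moving with the guard. The tab is 44 mm wide (y), 28 mm long, 3 mm thick, its rolled edge 6 mm thick; closed, it lies level 11.5 mm above the deck, edge 100 mm in front of the hinge line. Its last 17 mm overhang the lap's front face, with free air beneath, so fingertips can lift it from in front and below.
- guard_hinge (a point): middle of the guard's hinge line, which runs along y, fixed: 34 mm behind (x) the start plate's origin and 8 mm above the deck. Axes as the plate's.
- start_switch (a joint): angle of the start rocker, rad: 0 off (near half raised), 0.34 fully tipped over (on; near half level). It stays where it is left. It turns about a line along y, 4 mm in front (x = -4 mm) of the start plate's origin and 12 mm above the deck.
- start_press (a point): where to press: on the surface of the start rocker's raised near half, moving with it; off, at x = -19 mm from the start plate's origin, 23 mm above the deck; tipped over, x = -22 mm, 18 mm above the deck. Black rocker 44 (x) x 28 (y) mm, its halves meet in a shallow V at x = -4 mm; the far half must be free to rise 7 mm. Takes 2 to 5 N. Under the guard.
- lamp_switch (a joint): angle of the unguarded lamp rocker on the other plate, of the same make and size, rad: 0 as it must stay. Its plate's centre is 68 mm left or right of the start plate's.
- speed_mark (a point): edge point on the pointer of the black speed knob (36 mm across, about 30 mm high) farther back on the deck; not to be turned.
- ring_clamp: wooden ring clamp 150 x 26 x 20 mm lying on the bench in front of the lap, left of the switches. Origin: its centre on the bench.
- graver: graver with a wooden handle, 130 mm long, lying to the right of the lap. Origin: its middle on the bench.
- paste_jar: small round glass jar, 38 mm across, 32 mm high, standing on the deck behind the switches. Origin: centre of its underside.
- pliers: pliers, 140 mm long, on the right of the bench. Origin: near the joint, on the bench.
- saw_frame: piercing saw, a steel U-frame with a wooden handle, 240 mm long, lying flat on the left of the bench. Origin: at the frame's lower arm.
- spare_lap: spare lap disc, 150 mm across, 10 mm thick, lying on the right of the bench. Origin: centre of its underside.
- ring_tray: shallow wooden tray 110 x 80 x 16 mm with rings, on the left of the bench. Origin: centre of its underside.

How it is judged:
By the outcome, as a careful person would: the job done as asked, in the order asked, and still so for the second after the job is handed in, with the robot touching nothing.
It also fails if it takes over 45 s, if anything falls off the work surface, if the arm or the gripper's body presses on something with over 40 N, if the wrist force passes 120 N, or if a joint passes its speed limit or range.

## Working session

There is one attempt and no reset: what is moved stays moved. The work goes in short steps, Python scripts to look and compute and a tool call to move; the robot and the scene stay as the last step left them, time stands still between calls to the robot, and variables do not carry over. Pictures are saved under pics/ and viewed, and the job is handed in when it is done.

Besides the shell and the picture viewer there is one more tool, called after "Emit:" in YAML: its name, and indented under it one key for each argument. move_arm: Moves the arm, as the interface text tells. Its arguments: {"type":"object","properties":{"deltas":{"type":"array"},"newtons":{"type":"number"}},"required":["deltas"]}

```bash
ls; mkdir -p pics
python3 - <<'E'
from station import arm
import cv2
print(arm.state())
for n in ["scene","top","wrist"]:
    c=arm.get_calibration(n); print(n,c)
    cv2.imwrite(f"pics/{n}0.png",arm.grab_frame(n)[:,:,::-1])
E
```

```text
pics
{'clock': 0.0, 'joint_pos': array([ 6.51290037e+01,  1.51001106e+01, -2.80494903e+00,  7.21581652e+01,
       -2.00500784e-03,  8.11029633e+01]), 'qvel': array([ 0.05743019, -0.11700351, -0.03711241,  0.01340504,  0.04660293,
       -0.07260963]), 'tau': array([ 8.34680046e-03, -6.37614369e+01,  3.84571409e+01,  1.37296421e-02,
        1.30968820e-04, -1.32130032e-05]), 'tool_pos': array([144.39711934, 504.54031334, 303.40590864]), 'eef_rot': array([-1.79992203e+02,  6.27742214e-02,  7.40260458e+01]), 'wrist_force': array([-0.05697813, -0.79509765, -0.92003157]), 'moment': array([-0.00654332, -0.01262404, -0.00310926]), 'finger_gap': 85.43908769155756}
scene {'intrinsics': array([[413.15242666,   0.        , 315.97381686],
       [  0.        , 413.15242666, 202.93057371],
       [  0.        ,   0.        ,   1.        ]]), 'k1': 0.022752627158640494, 'R': array([[ 0.84265806,  0.53844372,  0.00239894],
       [ 0.38176811, -0.59430889, -0.70784889],
       [-0.37971107,  0.59739041, -0.70635982]]), 't': array([-503.76793822, -142.96439158, 1650.42541269])}
top {'intrinsics': array([[368.3342582 ,   0.        , 313.60475077],
       [  0.        , 368.3342582 , 195.74728292],
       [  0.        ,   0.        ,   1.        ]]), 'k1': -0.046458204830840864, 'R': array([[-0.02532691, -0.99947646, -0.02013331],
       [-0.99910798,  0.02598805, -0.03328475],
       [ 0.03379055,  0.01927235, -0.9992431 ]]), 't': array([  54.09165894,  581.72175788, 1200.83815339])}
wrist {'intrinsics': array([[332.45508085,   0.        , 320.58572953],
       [  0.        , 332.45508085, 198.05852502],
       [  0.        ,   0.        ,   1.        ]]), 'k1': -0.06741054562878607, 'R': array([[ 0.2746588 ,  0.96154091, -0.00126969],
       [ 0.91862024, -0.26200818,  0.29578465],
       [ 0.28407638, -0.08240622, -0.9552538 ]]), 't': array([-525.07586635,  -38.7213353 ,  379.99462451])}
```

View pics/scene0.png

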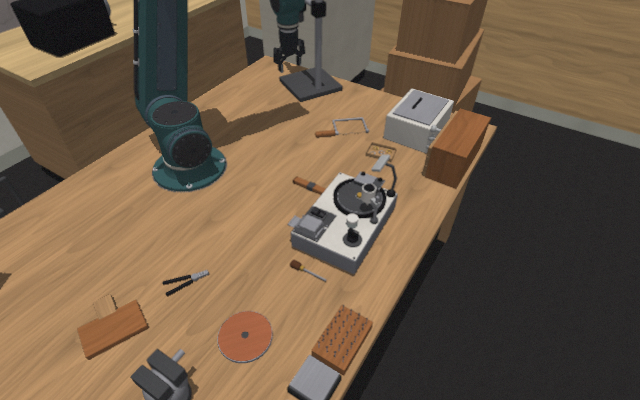

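View pics/top0.png

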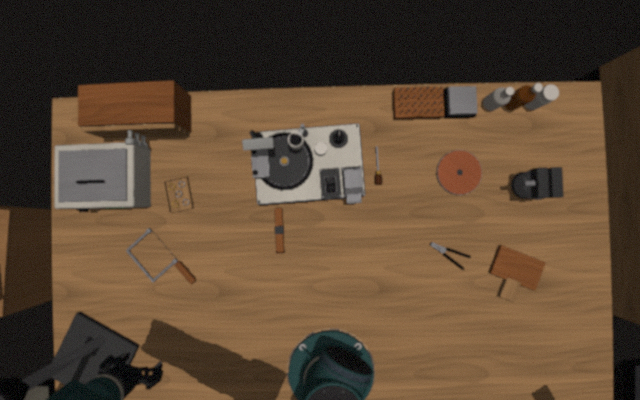

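View pics/wrist0.png

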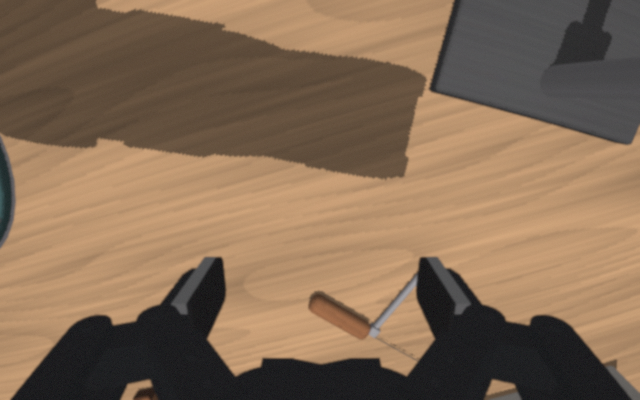

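```bash
cat > h.py <<'E'
import numpy as np, cv2
def proj(c,X):
    X=np.atleast_2d(X).astype(float); p=X@c['R'].T+c['t']; s=p[:,:2]/p[:,2:]
    s=s*(1+c['k1']*(s**2).sum(1,keepdims=True)); K=c['intrinsics']
    return s*[K[0,0],K[1,1]]+K[:2,2]
def back(c,uv,z):
    K=c['intrinsics']; d=(np.array(uv,float)-K[:2,2])/[K[0,0],K[1,1]]; s=d.copy()
    for _ in range(20): s=d/(1+c['k1']*(s@s))
    r=c['R'].T@np.array([s[0],s[1],1]); o=-c['R'].T@c['t']
    return o+r*(z-o[2])/r[2]
E
python3 - <<'E'
import cv2
a=cv2.imread('pics/top0.png')[110:270,240:400]; cv2.imwrite('pics/top0z.png',cv2.resize(a,(600,600),interpolation=cv2.INTER_CUBIC)[:600])
a=cv2.imread('pics/scene0.png')[160:280,270:430]; cv2.imwrite('pics/scene0z.png',cv2.resize(a,(800,600),interpolation=cv2.INTER_CUBIC))
E
```

```text
(no output)
```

View pics/top0z.png

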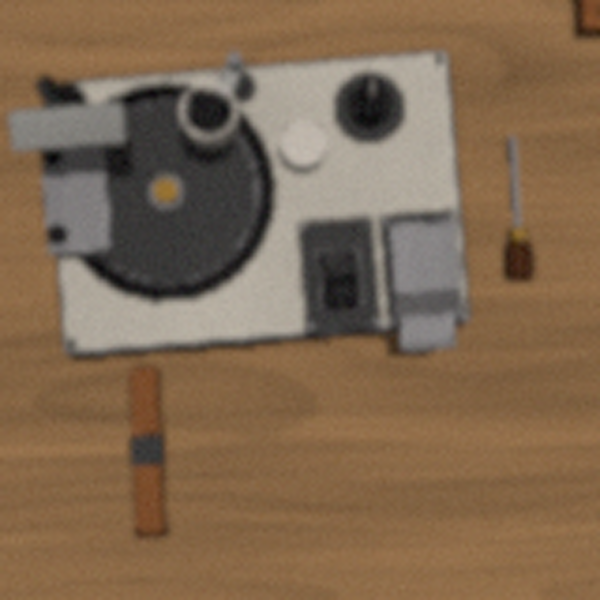

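View pics/scene0z.png

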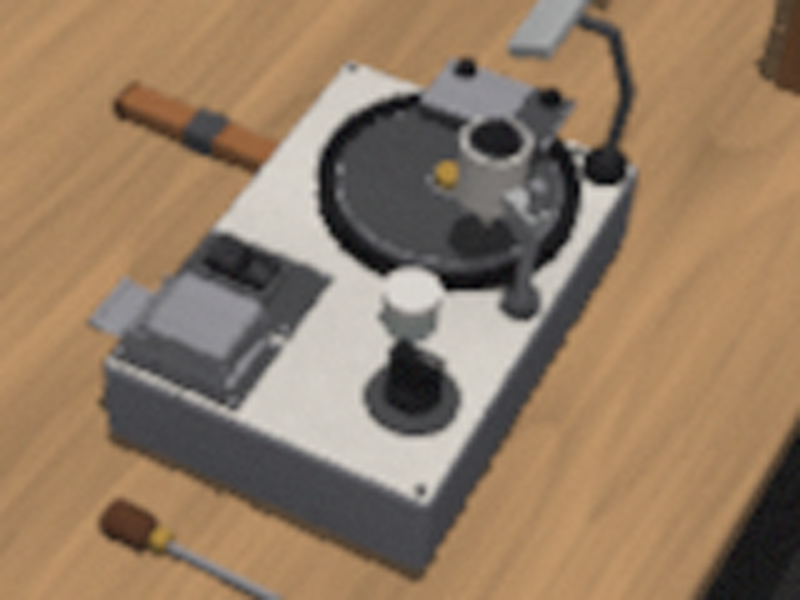

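Run:
```python
from station import arm; from h import *
from scipy.optimize import least_squares
ct=arm.get_calibration('top');cs=arm.get_calibration('scene')
L=np.array([[-115,170,80],[-115,-170,80],[115,-170,80],[115,170,80.]])
T=np.array([[70,352],[466,322],[446,52],[45,85]])/3.75+[240,110]-.37
S=np.array([[348,65],[108,360],[430,500],[637,175]])/5+[270,160]-.4
for n,c,P in(('t',ct,T),('s',cs,S)):
    print(n,[back(c,p,80).round(1).tolist() for p in P])
def tf(p,L):
    x,y,a=p;R=np.array([[np.cos(a),-np.sin(a),0],[np.sin(a),np.cos(a),0],[0,0,1]])
    return L@R.T+[x,y,0]
for w in((1,0),(0,1),(1,1)):
    f=lambda p:np.r_[w[0]*(proj(ct,tf(p,L))-T)[[0,1,2]].ravel(),w[1]*(proj(cs,tf(p,L))-S).ravel()]
    r=least_squares(f,[600,30,0]);print(r.x,r.fun.round(1))
p=r.x
# plate right: measure guard features in top: tab front edge corners z~92
for q in ([398,350],[454,346],[400,318],[455,314]):
    X=back(ct,np.array(q)/3.75+[240,110]-.37,91.5); a=p[2]
    d=X[:2]-p[:2]; print(q,X.round(1),'lap',(np.array([[np.cos(a),np.sin(a)],[-np.sin(a),np.cos(a)]])@d).round(1))
```

```text
t [[560.9, 210.3, 80.0], [577.3, -117.7, 80.0], [802.3, -108.1, 80.0], [784.6, 227.1, 80.0]]
s [[562.8, 211.8, 80.0], [579.0, -116.2, 80.0], [803.1, -103.1, 80.0], [788.9, 219.3, 80.0]]
[6.82316664e+02 5.33940463e+01 5.06294124e-02] [-2.2  0.7  1.5  0.4  0.8 -1.1 -0.  -0.  -0.   0.  -0.   0.   0.  -0. ]
[6.82590248e+02 5.53608470e+01 5.17377219e-02] [-0.   0.   0.   0.   0.  -0.   0.1 -1.5 -1.4  0.5  0.1  1.7  1.4 -2. ]
[6.82553360e+02 5.42703992e+01 5.14786442e-02] [-2.5  0.7  1.2  0.2  0.4 -1.2 -0.  -1.3 -1.6  0.7 -0.1  1.9  1.2 -1.8]
[398, 350] [555.5 -60.3  91.5] lap [-132.8 -107.9]
[454, 346] [ 557.6 -106.    91.5] lap [-133.  -153.7]
[400, 318] [581.6 -62.7  91.5] lap [-106.8 -111.6]
[455, 314] [ 583.7 -107.6   91.5] lap [-107.1 -156.6]
```

Emit:
move_arm:
  deltas:
    - {"tx":-3.45,"ty":3.2,"jaw":-1}
    - {"tx":-3.45,"ty":3.2}
    - {"tx":-3.45,"ty":3.2}
    - {"tx":-3.45,"ty":3.2}
    - {"tx":-3.45,"ty":3.2}
    - {"tx":-3.45,"ty":3.2}
    - {"tx":-3.45,"ty":3.2}
    - {"tx":-3.45,"ty":3.2}

```text
invalid input
```

Emit:
move_arm:
  deltas:
    - {"tx":-3.45,"ty":3.2}
    - {"tx":-3.45,"ty":3.2}
    - {"tx":-3.45,"ty":3.2}
    - {"tx":-3.45,"ty":3.2}
    - {"tx":-3.45,"ty":3.2}
    - {"tx":-3.45,"ty":3.2}
    - {"rz":-0.165}
    - {"rz":-0.165}

```text
invalid input
```

Emit:
move_arm:
  deltas:
    - {"tx":-3.45,"ty":3.2,"tz":0,"rx":0,"ry":0,"rz":0,"jaw":-1}
    - {"tx":-3.45,"ty":3.2,"tz":0,"rx":0,"ry":0,"rz":0,"jaw":-1}
    - {"tx":-3.45,"ty":3.2,"tz":0,"rx":0,"ry":0,"rz":0,"jaw":-1}
    - {"tx":-3.45,"ty":3.2,"tz":0,"rx":0,"ry":0,"rz":0,"jaw":-1}
    - {"tx":-3.45,"ty":3.2,"tz":0,"rx":0,"ry":0,"rz":0,"jaw":-1}
    - {"tx":-3.45,"ty":3.2,"tz":0,"rx":0,"ry":0,"rz":0,"jaw":-1}
    - {"tx":-3.45,"ty":3.2,"tz":0,"rx":0,"ry":0,"rz":0,"jaw":-1}
    - {"tx":-3.45,"ty":3.2,"tz":0,"rx":0,"ry":0,"rz":0,"jaw":-1}

```text
clock: 1.15
tool_pos: [315.0, 167.5, 303.9]
eef_rot: [180.0, -0.0, 74.0]
wrist_force: [1.1, 1.0, -0.2]
finger_gap: -0.2
```

Emit:
move_arm:
  deltas:
    - {"tx":-3.45,"ty":3.2,"tz":0,"rx":0,"ry":0,"rz":0,"jaw":-1}
    - {"tx":-3.45,"ty":3.2,"tz":0,"rx":0,"ry":0,"rz":0,"jaw":-1}
    - {"tx":-3.45,"ty":3.2,"tz":0,"rx":0,"ry":0,"rz":0,"jaw":-1}
    - {"tx":-3.45,"ty":3.2,"tz":0,"rx":0,"ry":0,"rz":0,"jaw":-1}
    - {"tx":-3.45,"ty":3.2,"tz":0,"rx":0,"ry":0,"rz":0,"jaw":-1}
    - {"tx":-3.45,"ty":3.2,"tz":0,"rx":0,"ry":0,"rz":0,"jaw":-1}
    - {"tx":0,"ty":0,"tz":0,"rx":0,"ry":0,"rz":-0.165,"jaw":-1}
    - {"tx":0,"ty":0,"tz":0,"rx":0,"ry":0,"rz":-0.165,"jaw":-1}

```text
clock: 2.15
tool_pos: [442.3, -83.5, 303.5]
eef_rot: [-180.0, -0.0, 93.2]
wrist_force: [-0.2, 0.3, -0.3]
finger_gap: 0.3
```

Run:
```python
from station import arm; from h import *
s=arm.state(); c=arm.get_calibration('wrist')
print(s['joint_pos'].round(1),s['tool_pos'].round(1),s['eef_rot'].round(1),'cam',(-c['R'].T@c['t']).round(1),c['R'][2].round(2))
im=arm.grab_frame('wrist')[:,:,::-1]
cv2.imwrite('pics/w1.png',im); np.savez('w1.npz',**c)
```

```text
[-21.1   7.8 -12.4  69.9   0.  -24.3] [442.3 -83.5 303.5] [-180.    -0.    93.2] cam [366.9 -87.2 373.9] [ 0.29  0.02 -0.96]
```

View pics/w1.png

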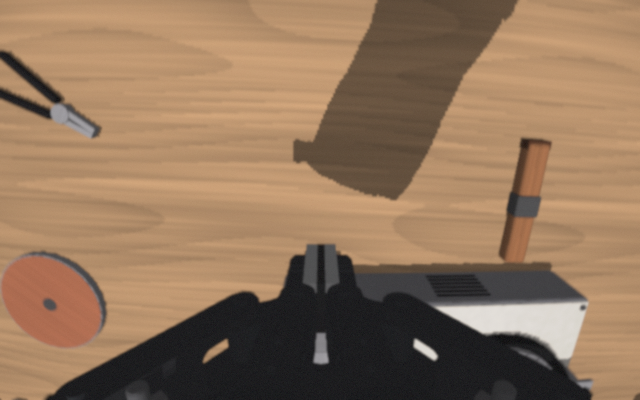

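Emit:
move_arm:
  deltas:
    - {"tx":0,"ty":0,"tz":0,"rx":-0.1745,"ry":0,"rz":0,"jaw":-1}
    - {"tx":0,"ty":0,"tz":0,"rx":-0.1745,"ry":0,"rz":0,"jaw":-1}
    - {"tx":0,"ty":0,"tz":0,"rx":-0.1745,"ry":0,"rz":0,"jaw":-1}
    - {"tx":0,"ty":0,"tz":0,"rx":-0.1745,"ry":0,"rz":0,"jaw":-1}
    - {"tx":0,"ty":0,"tz":0,"rx":-0.1745,"ry":0,"rz":0,"jaw":-1}
    - {"tx":0,"ty":0,"tz":0,"rx":0,"ry":0,"rz":0,"jaw":-1}

```text
clock: 2.95
tool_pos: [440.4, -82.3, 301.8]
eef_rot: [130.6, -0.2, 92.8]
wrist_force: [-0.2, -0.2, 0.0]
finger_gap: -0.0
```

Run:
```python
from station import arm; from h import *
s=arm.state(); c=arm.get_calibration('wrist')
print(s['joint_pos'].round(1),s['tool_pos'].round(1),s['eef_rot'].round(1),'cam',(-c['R'].T@c['t']).round(1),c['R'][2].round(2))
im=arm.grab_frame('wrist')[:,:,::-1]
cv2.imwrite('pics/w2.png',cv2.rotate(im,cv2.ROTATE_180)); np.savez('w2.npz',**c)
```

```text
[-34.1 -13.8 -50.8  10.   27.2 -25.8] [440.4 -82.3 301.8] [130.6  -0.2  92.8] cam [338.3 -86.6 290. ] [ 0.92  0.05 -0.4 ]
```

View pics/w2.png

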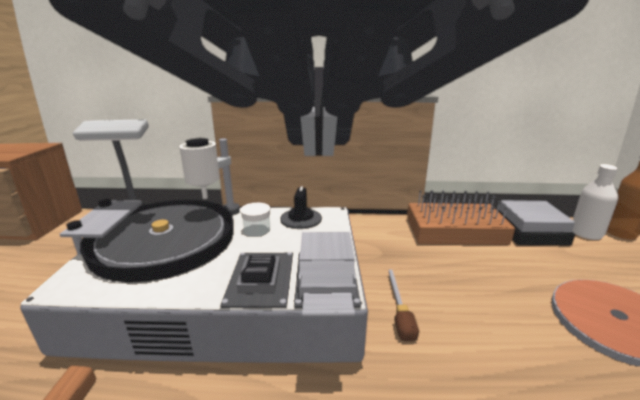

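Run:
```python
from h import *
im=cv2.imread('pics/w2.png')[220:330,210:390]; cv2.imwrite('pics/w2z.png',cv2.resize(im,None,fx=4.4,fy=4.4,interpolation=cv2.INTER_CUBIC))
```

```text
(no output)
```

View pics/w2z.png

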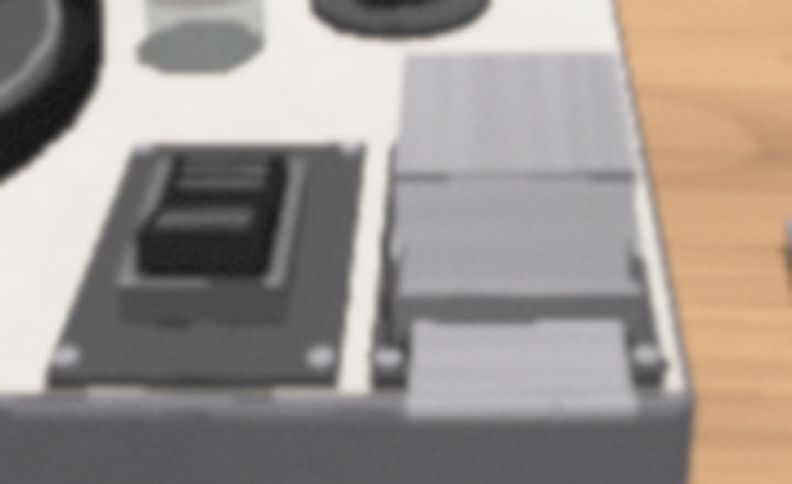

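Run:
```python
from h import *
c=dict(np.load('w2.npz')); a=.0515
def m(q,z,n):
    u=np.array(q)/4.4+[210,220]-.4; u=np.array([639,399])-u
    X=back(c,u,z); d=X[:2]-[682.5,54.3]
    print(n,X.round(1),'lap',(np.array([[np.cos(a),np.sin(a)],[-np.sin(a),np.cos(a)]])@d).round(1))
m((407,414),88.5,'tabL bot');m((635,413),88.5,'tabR bot')
m((408,403),94.5,'tabL top');m((635,402),94.5,'tabR top')
m((412,322),93,'tab rear L');m((624,320),93,'tab rear R')
m((405,55),118,'hood back L');m((615,53),118,'hoodback R');m((393,178),118,'hood front top L');m((636,178),118,'R')
m((375,385),84,'plate');m((664,380),84,'plate R');m((690,400),80,'deck corner')
```

```text
tabL bot [559.3 -61.1  88.5] lap [-129.  -108.9]
tabR bot [ 561.5 -105.7   88.5] lap [-129.1 -153.5]
tabL top [555.7 -61.8  94.5] lap [-132.6 -109.4]
tabR top [ 557.9 -105.2   94.5] lap [-132.7 -152.9]
tab rear L [581.6 -60.2  93. ] lap [-106.7 -109.2]
tab rear R [ 584.1 -104.3   93. ] lap [-106.4 -153.3]
hood back L [651.  -52.8 118. ] lap [ -37.  -105.3]
hoodback R [ 654.1 -104.   118. ] lap [ -36.5 -156.6]
hood front top L [597.3 -55.4 118. ] lap [ -90.7 -105.1]
R [ 599.5 -106.4  118. ] lap [ -91.2 -156.2]
plate [572.4 -53.2  84. ] lap [-115.5 -101.7]
plate R [ 576.4 -112.5   84. ] lap [-114.5 -161.1]
deck corner [ 575.1 -118.    80. ] lap [-116.1 -166.5]
```

Emit:
move_arm:
  deltas:
    - {"tx":-0.15,"ty":-2.6,"tz":2.8,"rx":0,"ry":0,"rz":0,"jaw":-1}
    - {"tx":-0.15,"ty":-2.6,"tz":2.8,"rx":0,"ry":0,"rz":0,"jaw":-1}
    - {"tx":-0.15,"ty":-2.6,"tz":2.8,"rx":0,"ry":0,"rz":0,"jaw":-1}
    - {"tx":-0.15,"ty":-2.6,"tz":2.8,"rx":0,"ry":0,"rz":0,"jaw":-1}
    - {"tx":-0.15,"ty":-2.6,"tz":2.7,"rx":0,"ry":0,"rz":0,"jaw":-1}
    - {"tx":0,"ty":0,"tz":0,"rx":0,"ry":0,"rz":0,"jaw":-1}

```text
clock: 3.75
tool_pos: [480.9, -99.2, 129.9]
eef_rot: [132.1, -0.6, 93.4]
wrist_force: [-1.3, 0.3, 0.2]
finger_gap: 0.1
```

```bash
cat > rep.py <<'E'
from station import arm; from h import *
import sys
from scipy.spatial.transform import Rotation as Ro
s=arm.state(); c=arm.get_calibration('wrist')
R=Ro.from_euler('xyz',s['eef_rot'],degrees=True).as_matrix(); P=s['tool_pos']
a=.0515; L=np.array([[np.cos(a),np.sin(a),0],[-np.sin(a),np.cos(a),0],[0,0,1]])
lap=lambda X:(L@(np.array(X)-[682.5,54.3,0])).round(1)
print('j',s['joint_pos'].round(1),'P',P.round(1),s['eef_rot'].round(1),'F',s['wrist_force'].round(1),s['clock'])
print('lap: tcp',lap(P),'tip',lap(P+73*R[:,2]),'corner',lap(P+73*R[:,2]+11*R[:,1]))
print('tool axes in lap x,y,z:',(L@R).T.round(3).tolist())
if len(sys.argv)>1:
    for n in sys.argv[2:]:
        c=arm.get_calibration(n); im=arm.grab_frame(n)[:,:,::-1]
        if n=='wrist': im=cv2.rotate(im,cv2.ROTATE_180); np.savez(f'{sys.argv[1]}.npz',**c)
        if n=='scene': im=cv2.resize(im[110:310,230:470],None,fx=3,fy=3,interpolation=cv2.INTER_CUBIC)
        if n=='top': im=cv2.resize(im[110:270,240:400],None,fx=3.7,fy=3.7,interpolation=cv2.INTER_CUBIC)
        cv2.imwrite(f'pics/{n}_{sys.argv[1]}.png',im)
E
python3 rep.py a wrist
```

```text
j [-32.5  11.6 -67.  -30.3  26.1 -25.6] P [480.9 -99.2 129.9] [132.1  -0.6  93.4] F [-1.3  0.3  0.2] 3.75
lap: tcp [-209.2 -142.9  129.9] tip [-155.1 -142.    81. ] corner [-147.7 -142.    89.1]
tool axes in lap x,y,z: [[-0.007, 1.0, 0.01], [0.671, -0.002, 0.742], [0.742, 0.012, -0.671]]
```

View pics/wrist_a.png

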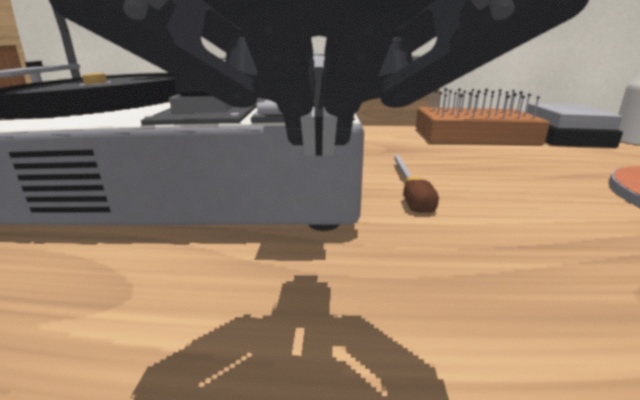

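Emit:
move_arm:
  deltas:
    - {"tx":0,"ty":0,"tz":0,"rx":0.14,"ry":0,"rz":0,"jaw":-1}
    - {"tx":0.55,"ty":0,"tz":0,"rx":0,"ry":0,"rz":0,"jaw":-1}
    - {"tx":0.55,"ty":0,"tz":0,"rx":0,"ry":0,"rz":0,"jaw":-1}
    - {"tx":0,"ty":0,"tz":0,"rx":0,"ry":0,"rz":0,"jaw":-1}

```text
clock: 4.3
tool_pos: [478.9, -87.1, 131.0]
eef_rot: [138.2, -0.5, 93.4]
wrist_force: [-0.4, -0.7, -0.2]
finger_gap: 0.2
```

```bash
python3 rep.py
```

```text
j [-29.4   8.8 -62.  -17.6  21.4 -25.4] P [478.9 -87.1 131. ] [138.2  -0.5  93.4] F [-0.4 -0.7 -0.2] 4.3
lap: tcp [-210.6 -130.8  131. ] tip [-162.  -130.    76.6] corner [-153.8 -130.    83.9]
tool axes in lap x,y,z: [[-0.007, 1.0, 0.008], [0.746, 0.0, 0.666], [0.666, 0.011, -0.746]]
```

Emit:
move_arm:
  deltas:
    - {"tx":0,"ty":-0.53,"tz":0.6,"rx":0,"ry":0,"rz":0,"jaw":-1}
    - {"tx":0,"ty":-0.53,"tz":0.6,"rx":0,"ry":0,"rz":0,"jaw":-1}
    - {"tx":0,"ty":0.75,"tz":0.67,"rx":0,"ry":0,"rz":0,"jaw":-1}
    - {"tx":0,"ty":0.75,"tz":0.67,"rx":0,"ry":0,"rz":0,"jaw":-1}
    - {"tx":0,"ty":0,"tz":0,"rx":0,"ry":0,"rz":0,"jaw":-1}
    - {"tx":0,"ty":0,"tz":0,"rx":0,"ry":0,"rz":0,"jaw":-1}

```text
clock: 5.05
tool_pos: [499.3, -86.3, 114.9]
eef_rot: [138.3, -0.5, 93.4]
wrist_force: [-0.5, -0.3, -0.7]
finger_gap: -0.0
```

```bash
python3 rep.py b wrist scene
```

```text
j [-27.6  12.7 -61.5 -21.4  20.4 -23.9] P [499.3 -86.3 114.9] [138.3  -0.5  93.4] F [-0.5 -0.3 -0.7] 5.05
lap: tcp [-190.2 -131.   114.9] tip [-141.6 -130.2   60.3] corner [-133.4 -130.2   67.7]
tool axes in lap x,y,z: [[-0.007, 1.0, 0.008], [0.747, -0.0, 0.665], [0.665, 0.011, -0.747]]
```

View pics/wrist_b.png

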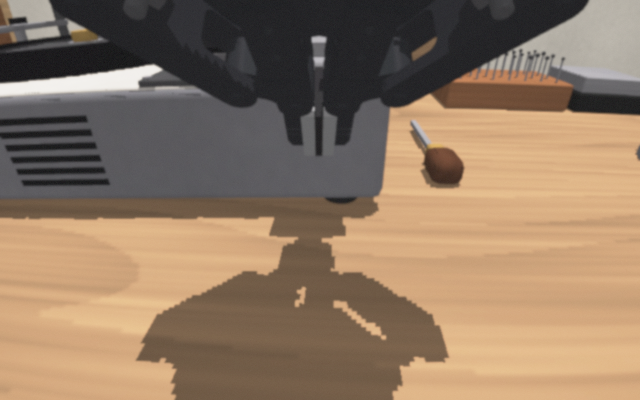

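View pics/scene_b.png

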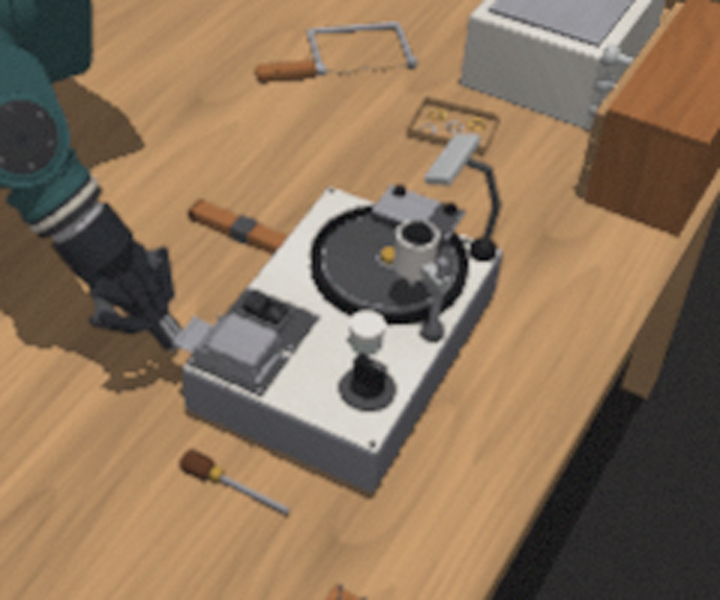

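Emit:
move_arm:
  deltas:
    - {"tx":0,"ty":0.4,"tz":0.35,"rx":0,"ry":0,"rz":0,"jaw":-1}
    - {"tx":0,"ty":0.4,"tz":0.35,"rx":0,"ry":0,"rz":0,"jaw":-1}
    - {"tx":0,"ty":0,"tz":0,"rx":0,"ry":0,"rz":0,"jaw":-1}

```text
clock: 5.52
tool_pos: [510.4, -85.8, 115.0]
eef_rot: [138.3, -0.5, 93.4]
wrist_force: [-0.7, -0.4, -0.1]
finger_gap: -0.1
```

```bash
python3 rep.py
```

```text
j [-26.8  13.5 -60.2 -21.1  19.8 -23.2] P [510.4 -85.8 115. ] [138.3  -0.5  93.4] F [-0.7 -0.4 -0.1] 5.525
lap: tcp [-179.  -131.1  115. ] tip [-130.5 -130.3   60.5] corner [-122.3 -130.3   67.8]
tool axes in lap x,y,z: [[-0.007, 1.0, 0.008], [0.747, 0.0, 0.665], [0.665, 0.011, -0.747]]
```

Emit:
move_arm:
  deltas:
    - {"tx":0,"ty":0.33,"tz":-0.37,"rx":0,"ry":0,"rz":0,"jaw":-1}
    - {"tx":0,"ty":0.33,"tz":-0.37,"rx":0,"ry":0,"rz":0,"jaw":-1}
    - {"tx":0,"ty":0.33,"tz":-0.37,"rx":0,"ry":0,"rz":0,"jaw":-1}
    - {"tx":0,"ty":0.33,"tz":-0.37,"rx":0,"ry":0,"rz":0,"jaw":-1}
    - {"tx":0,"ty":0.57,"tz":-0.53,"rx":0,"ry":0,"rz":0,"jaw":-1}
    - {"tx":0,"ty":0.57,"tz":-0.53,"rx":0,"ry":0,"rz":0,"jaw":-1}
    - {"tx":0,"ty":0,"tz":0,"rx":0,"ry":0,"rz":0,"jaw":-1}

```text
clock: 6.4
tool_pos: [511.8, -86.2, 151.1]
eef_rot: [138.3, -0.4, 93.3]
wrist_force: [-0.7, -0.1, 0.2]
finger_gap: -0.3
```

```bash
python3 rep.py c scene wrist
```

```text
j [-26.7   8.7 -56.5 -12.7  19.8 -23.1] P [511.8 -86.2 151.1] [138.3  -0.4  93.3] F [-0.7 -0.1  0.2] 6.4
lap: tcp [-177.7 -131.5  151.1] tip [-129.1 -130.7   96.6] corner [-120.9 -130.7  103.9]
tool axes in lap x,y,z: [[-0.007, 1.0, 0.007], [0.746, 0.0, 0.666], [0.666, 0.01, -0.746]]
```

View pics/scene_c.png

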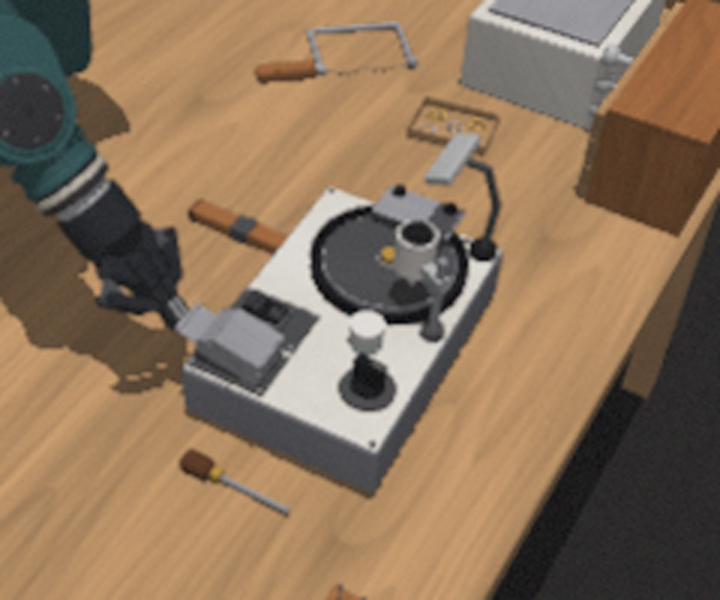

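Guard is lifting, riding on the fingers. Continue along the arc.

Emit:
move_arm:
  deltas:
    - {"tx":0,"ty":0.66,"tz":-0.43,"rx":0,"ry":0,"rz":0,"jaw":-1}
    - {"tx":0,"ty":0.66,"tz":-0.43,"rx":0,"ry":0,"rz":0,"jaw":-1}
    - {"tx":0,"ty":0.72,"tz":-0.3,"rx":0,"ry":0,"rz":0,"jaw":-1}
    - {"tx":0,"ty":0.72,"tz":-0.3,"rx":0,"ry":0,"rz":0,"jaw":-1}
    - {"tx":0,"ty":0.77,"tz":-0.18,"rx":0,"ry":0,"rz":0,"jaw":-1}
    - {"tx":0,"ty":0.77,"tz":-0.18,"rx":0,"ry":0,"rz":0,"jaw":-1}
    - {"tx":0,"ty":0,"tz":0,"rx":0,"ry":0,"rz":0,"jaw":-1}

```text
clock: 7.38
tool_pos: [532.0, -85.3, 193.0]
eef_rot: [138.3, -0.4, 93.4]
wrist_force: [0.2, -0.1, -0.3]
finger_gap: -0.1
```

```bash
python3 rep.py d scene
```

```text
j [-25.3   5.7 -49.9  -3.5  18.9 -21.9] P [532.  -85.3 193. ] [138.3  -0.4  93.4] F [ 0.2 -0.1 -0.3] 7.375
lap: tcp [-157.5 -131.6  193. ] tip [-108.9 -130.9  138.6] corner [-100.7 -130.9  145.9]
tool axes in lap x,y,z: [[-0.007, 1.0, 0.008], [0.746, 0.0, 0.666], [0.666, 0.011, -0.746]]
```

View pics/scene_d.png

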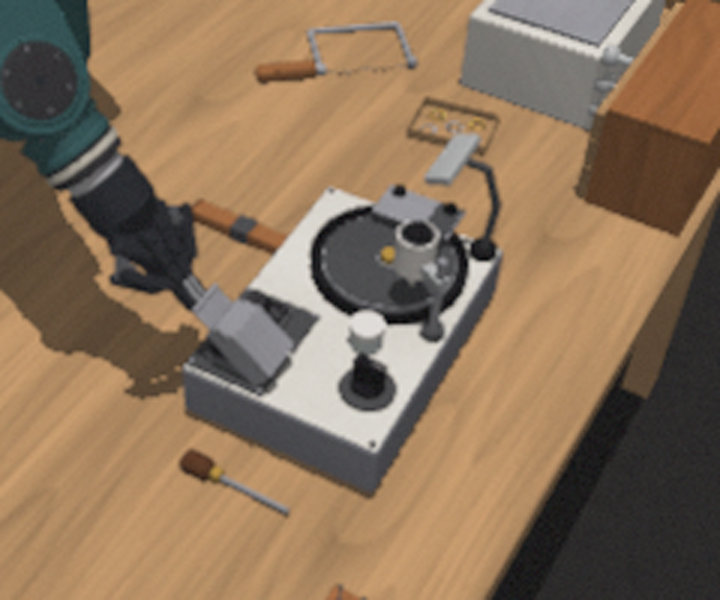

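Emit:
move_arm:
  deltas:
    - {"tx":0,"ty":0.78,"tz":-0.05,"rx":0,"ry":0,"rz":0,"jaw":-1}
    - {"tx":0,"ty":0.78,"tz":-0.05,"rx":0,"ry":0,"rz":0,"jaw":-1}
    - {"tx":0,"ty":0.78,"tz":0.1,"rx":0,"ry":0,"rz":0,"jaw":-1}
    - {"tx":0,"ty":0.78,"tz":0.1,"rx":0,"ry":0,"rz":0,"jaw":-1}
    - {"tx":0,"ty":0.75,"tz":0.22,"rx":0,"ry":0,"rz":0,"jaw":-1}
    - {"tx":0,"ty":0.75,"tz":0.22,"rx":0,"ry":0,"rz":0,"jaw":-1}
    - {"tx":0,"ty":0,"tz":0,"rx":0,"ry":0,"rz":0,"jaw":-1}

```text
clock: 8.3
tool_pos: [570.1, -83.2, 219.4]
eef_rot: [138.3, -0.5, 93.4]
wrist_force: [-0.0, 0.2, -0.4]
finger_gap: -0.0
```

```bash
python3 rep.py e scene
```

```text
j [-22.9   6.6 -43.2   1.7  17.4 -19.9] P [570.1 -83.2 219.4] [138.3  -0.5  93.4] F [-0.   0.2 -0.4] 8.3
lap: tcp [-119.4 -131.5  219.4] tip [ -70.8 -130.7  164.9] corner [ -62.6 -130.7  172.2]
tool axes in lap x,y,z: [[-0.007, 1.0, 0.008], [0.747, 0.0, 0.665], [0.665, 0.011, -0.747]]
```

View pics/scene_e.png

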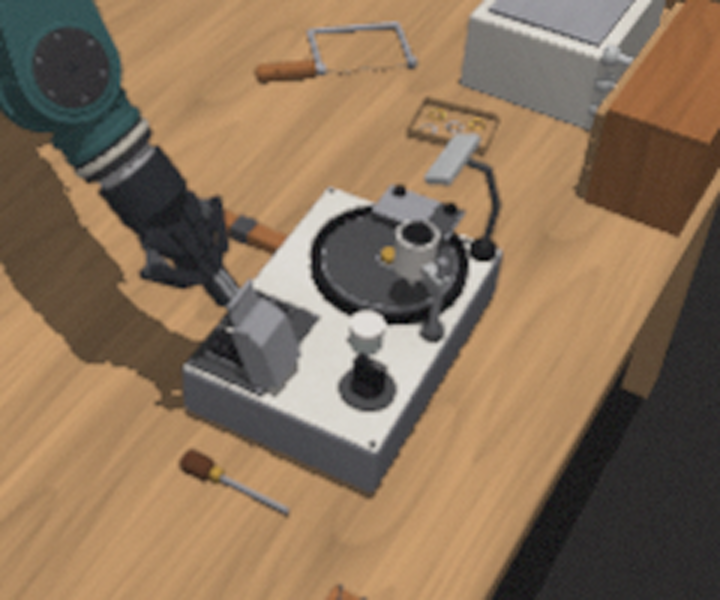

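Emit:
move_arm:
  deltas:
    - {"tx":0,"ty":0.7,"tz":0.35,"rx":0,"ry":0,"rz":0,"jaw":-1}
    - {"tx":0,"ty":0.7,"tz":0.35,"rx":0,"ry":0,"rz":0,"jaw":-1}
    - {"tx":0,"ty":0.63,"tz":0.46,"rx":0,"ry":0,"rz":0,"jaw":-1}
    - {"tx":0,"ty":0.63,"tz":0.46,"rx":0,"ry":0,"rz":0,"jaw":-1}
    - {"tx":0,"ty":0.53,"tz":0.57,"rx":0,"ry":0,"rz":0,"jaw":-1}
    - {"tx":0,"ty":0,"tz":0,"rx":0,"ry":0,"rz":0,"jaw":-1}
    - {"tx":0,"ty":0,"tz":0,"rx":0,"ry":0,"rz":0,"jaw":-1}

```text
clock: 9.22
tool_pos: [607.6, -80.9, 223.7]
eef_rot: [138.3, -0.5, 93.4]
wrist_force: [-0.0, 0.7, -0.7]
finger_gap: -0.2
```

```bash
python3 rep.py f scene
```

```text
j [-20.8   9.6 -38.6   2.9  16.1 -18.2] P [607.6 -80.9 223.7] [138.3  -0.5  93.4] F [-0.   0.7 -0.7] 9.225
lap: tcp [ -81.7 -131.1  223.7] tip [ -33.2 -130.3  169.2] corner [ -25.  -130.3  176.5]
tool axes in lap x,y,z: [[-0.007, 1.0, 0.008], [0.747, -0.0, 0.665], [0.665, 0.011, -0.747]]
```

View pics/scene_f.png

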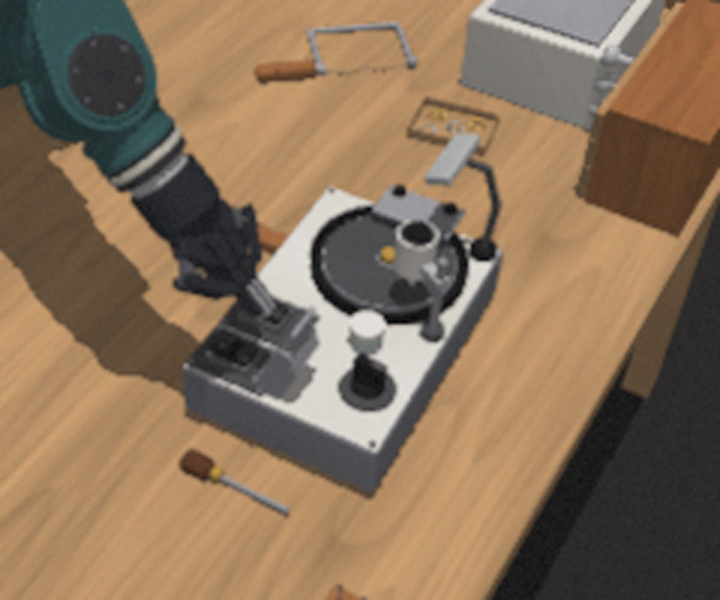

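Emit:
move_arm:
  deltas:
    - {"tx":0,"ty":-0.75,"tz":-0.66,"rx":0,"ry":0,"rz":0,"jaw":-1}
    - {"tx":0,"ty":0,"tz":0,"rx":0.1456,"ry":0,"rz":0,"jaw":-1}
    - {"tx":0,"ty":0,"tz":0,"rx":0.1456,"ry":0,"rz":0,"jaw":-1}
    - {"tx":0,"ty":0,"tz":0,"rx":0.1456,"ry":0,"rz":0,"jaw":-1}
    - {"tx":0,"ty":0,"tz":0,"rx":0.1456,"ry":0,"rz":0,"jaw":-1}
    - {"tx":0,"ty":0,"tz":0,"rx":0.1456,"ry":0,"rz":0,"jaw":-1}
    - {"tx":0,"ty":0,"tz":0,"rx":0,"ry":0,"rz":0,"jaw":-1}

```text
clock: 10.15
tool_pos: [598.6, -81.7, 223.0]
eef_rot: [-180.0, -0.5, 93.4]
wrist_force: [0.4, 0.0, 0.1]
finger_gap: 0.1
```

```bash
python3 rep.py g scene wrist top
```

```text
j [-15.7  24.8  -0.6  64.8   0.5 -19. ] P [598.6 -81.7 223. ] [-180.    -0.5   93.4] F [0.4 0.  0.1] 10.15
lap: tcp [ -90.8 -131.5  223. ] tip [ -90.8 -130.9  150. ] corner [ -79.8 -130.8  150. ]
tool axes in lap x,y,z: [[-0.007, 1.0, 0.009], [1.0, 0.007, -0.0], [-0.0, 0.009, -1.0]]
```

View pics/scene_g.png

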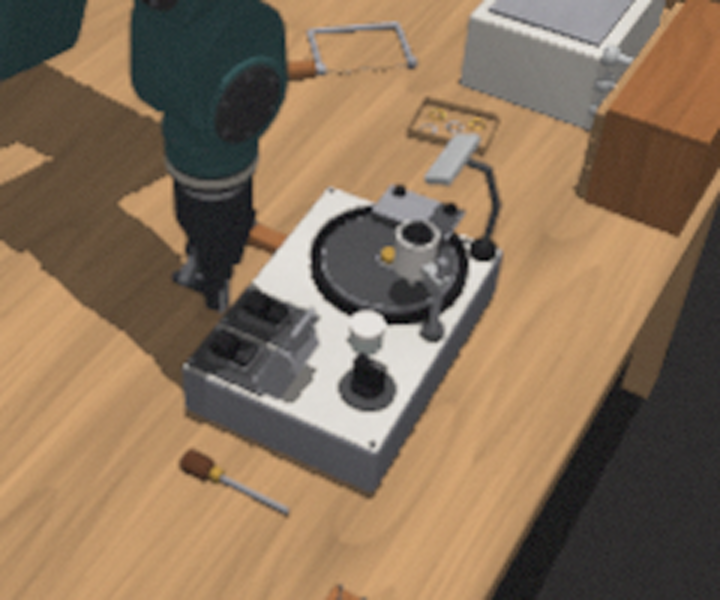

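View pics/wrist_g.png

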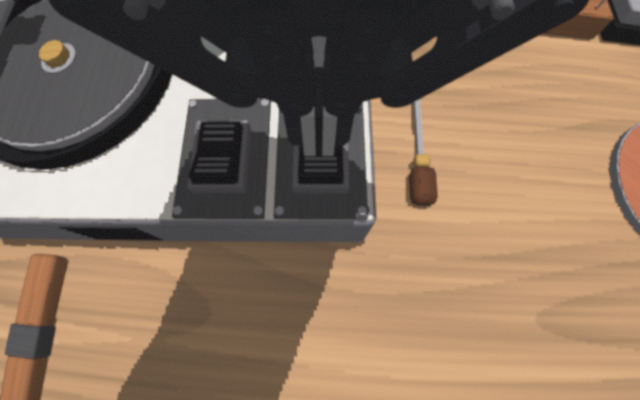

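Run:
```python
from h import *
c=dict(np.load('g.npz')); a=.0515
for q,z in (((299,182),105),((343,182),105),((276,219),84),((369,218),84)):
    X=back(c,np.array([639,399])-q,z); d=X[:2]-[682.5,54.3]
    print(q,(np.array([[np.cos(a),np.sin(a)],[-np.sin(a),np.cos(a)]])@d).round(1))
```

```text
(299, 182) [ -95.9 -118.1]
(343, 182) [ -95.8 -144.7]
(276, 219) [-113.7 -102.3]
(369, 218) [-112.7 -162.7]
```

Emit:
move_arm:
  deltas:
    - {"tx":0,"ty":0,"tz":1,"rx":0,"ry":0,"rz":0,"jaw":-1}
    - {"tx":0,"ty":0,"tz":1,"rx":0,"ry":0,"rz":0,"jaw":-1}
    - {"tx":0,"ty":0,"tz":1,"rx":0,"ry":0,"rz":0,"jaw":-1}
    - {"tx":0,"ty":0,"tz":1,"rx":0,"ry":0,"rz":0,"jaw":-1}
    - {"tx":0,"ty":0,"tz":0,"rx":0,"ry":0,"rz":0,"jaw":-1}
    - {"tx":0,"ty":0,"tz":0,"rx":0,"ry":0,"rz":0,"jaw":-1}

```text
clock: 11.05
tool_pos: [598.1, -81.3, 184.0]
eef_rot: [179.9, -0.5, 93.3]
wrist_force: [-1.3, 0.3, 0.8]
finger_gap: 0.3
```

```bash
python3 rep.py h2 wrist
```

```text
j [-15.6  26.   -4.8  59.2   0.5 -19. ] P [598.1 -81.3 184. ] [179.9  -0.5  93.3] F [-1.3  0.3  0.8] 11.05
lap: tcp [ -91.3 -131.   184. ] tip [ -91.2 -130.4  111. ] corner [ -80.2 -130.4  111. ]
tool axes in lap x,y,z: [[-0.007, 1.0, 0.008], [1.0, 0.007, 0.001], [0.001, 0.008, -1.0]]
```

View pics/wrist_h2.png

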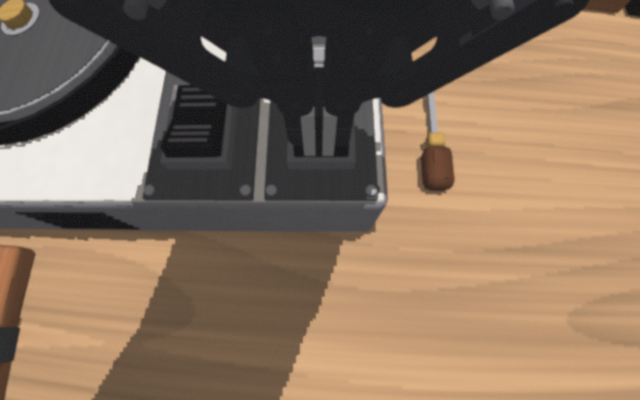

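Emit:
move_arm:
  deltas:
    - {"tx":-0.1,"ty":0.3,"tz":0.2,"rx":0,"ry":0,"rz":0,"jaw":-1}
    - {"tx":0,"ty":0,"tz":0.3,"rx":0,"ry":0,"rz":0,"jaw":-1}
    - {"tx":0,"ty":0,"tz":0.2,"rx":0,"ry":0,"rz":0,"jaw":-1}
    - {"tx":0,"ty":0,"tz":0,"rx":0,"ry":0,"rz":0,"jaw":-1}

```text
clock: 11.6
tool_pos: [600.8, -82.0, 176.7]
eef_rot: [180.0, -0.5, 93.3]
wrist_force: [-0.0, 0.2, 1.2]
finger_gap: 0.3
```

Emit:
move_arm:
  deltas:
    - {"tx":0,"ty":0,"tz":0.2,"rx":0,"ry":0,"rz":0,"jaw":-1}
    - {"tx":0,"ty":0,"tz":0.2,"rx":0,"ry":0,"rz":0,"jaw":-1}
    - {"tx":0,"ty":0,"tz":0,"rx":0,"ry":0,"rz":0,"jaw":-1}

```text
clock: 11.98
tool_pos: [600.9, -82.0, 172.7]
eef_rot: [180.0, -0.5, 93.3]
wrist_force: [-0.3, -0.4, 0.5]
finger_gap: -0.0
```

Emit:
move_arm:
  deltas:
    - {"tx":0,"ty":0,"tz":0.15,"rx":0,"ry":0,"rz":0,"jaw":-1}
    - {"tx":0,"ty":0,"tz":0,"rx":0,"ry":0,"rz":0,"jaw":-1}

```text
clock: 12.22
tool_pos: [601.0, -82.0, 171.3]
eef_rot: [179.9, -0.5, 93.3]
wrist_force: [0.1, -0.5, 0.9]
finger_gap: -0.1
```

Emit:
move_arm:
  deltas:
    - {"tx":0,"ty":0,"tz":0.1,"rx":0,"ry":0,"rz":0,"jaw":-1}
    - {"tx":0,"ty":0,"tz":0,"rx":0,"ry":0,"rz":0,"jaw":-1}

```text
clock: 12.48
tool_pos: [601.0, -81.9, 170.3]
eef_rot: [179.9, -0.5, 93.3]
wrist_force: [-0.7, -1.0, 0.7]
finger_gap: 0.2
```

```bash
python3 rep.py i wrist scene
```

```text
j [-15.6  26.8  -5.7  57.6   0.5 -19. ] P [601.  -81.9 170.3] [179.9  -0.5  93.3] F [-0.7 -1.   0.7] 12.475
lap: tcp [ -88.4 -131.9  170.3] tip [ -88.3 -131.3   97.3] corner [ -77.4 -131.2   97.3]
tool axes in lap x,y,z: [[-0.007, 1.0, 0.008], [1.0, 0.007, 0.001], [0.001, 0.008, -1.0]]
```

View pics/wrist_i.png

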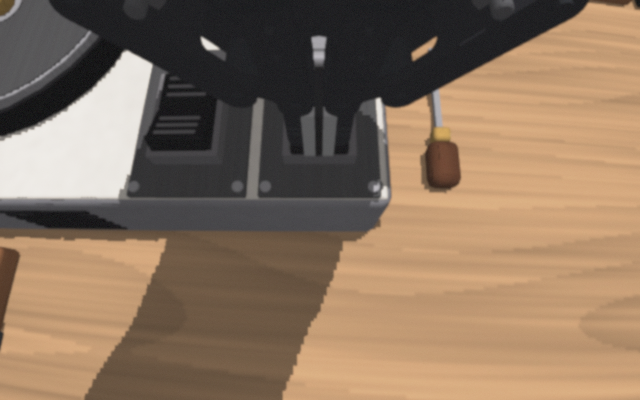

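Emit:
move_arm:
  deltas:
    - {"tx":0,"ty":0,"tz":0.1,"rx":0,"ry":0,"rz":0,"jaw":-1}
    - {"tx":0,"ty":0,"tz":0,"rx":0,"ry":0,"rz":0,"jaw":-1}

```text
clock: 12.82
tool_pos: [601.0, -82.0, 170.1]
eef_rot: [179.9, -0.5, 93.3]
wrist_force: [-4.8, 1.0, 11.7]
finger_gap: 0.3
```

Emit:
move_arm:
  deltas:
    - {"tx":0,"ty":0,"tz":0.1,"rx":0,"ry":0,"rz":0,"jaw":-1}
    - {"tx":0,"ty":0,"tz":0,"rx":0,"ry":0,"rz":0,"jaw":-1}

```text
clock: 13.08
tool_pos: [601.0, -81.9, 170.0]
eef_rot: [179.9, -0.4, 93.3]
wrist_force: [-9.0, 1.6, 24.6]
finger_gap: 0.0
```

Emit:
move_arm:
  deltas:
    - {"tx":0,"ty":0,"tz":-0.3,"rx":0,"ry":0,"rz":0,"jaw":-1}
    - {"tx":0,"ty":0,"tz":-1,"rx":0,"ry":0,"rz":0,"jaw":-1}
    - {"tx":0,"ty":0,"tz":-1.5,"rx":0,"ry":0,"rz":0,"jaw":-1}
    - {"tx":0,"ty":-1.5,"tz":-2.5,"rx":0,"ry":0,"rz":0,"jaw":-1}
    - {"tx":0,"ty":-3,"tz":-2.5,"rx":0,"ry":0,"rz":0,"jaw":-1}
    - {"tx":0,"ty":-3,"tz":-2.5,"rx":0,"ry":0,"rz":0,"jaw":-1}
    - {"tx":0,"ty":0,"tz":0,"rx":-0.17,"ry":0,"rz":0,"jaw":-1}
    - {"tx":0,"ty":0,"tz":0,"rx":-0.17,"ry":0,"rz":0,"jaw":-1}

```text
clock: 14.08
tool_pos: [526.5, -87.3, 273.0]
eef_rot: [160.0, -0.4, 93.4]
wrist_force: [1.5, -0.2, 0.1]
finger_gap: 0.0
```

Emit:
move_arm:
  deltas:
    - {"tx":0,"ty":0,"tz":0,"rx":-0.17,"ry":0,"rz":0,"jaw":-1}
    - {"tx":0,"ty":0,"tz":0,"rx":0,"ry":0,"rz":0,"jaw":-1}
    - {"tx":0,"ty":0,"tz":0,"rx":0,"ry":0,"rz":0,"jaw":-1}

```text
clock: 14.45
tool_pos: [526.6, -87.5, 272.3]
eef_rot: [150.9, -0.4, 93.3]
wrist_force: [0.5, -0.7, 0.6]
finger_gap: 0.1
```

```bash
python3 rep.py k wrist scene
```

```text
j [-23.4   2.6 -30.2  31.   13.  -23.6] P [526.6 -87.5 272.3] [150.9  -0.4  93.3] F [ 0.5 -0.7  0.6] 14.45
lap: tcp [-162.9 -133.6  272.3] tip [-127.4 -132.9  208.6] corner [-117.8 -132.9  213.9]
tool axes in lap x,y,z: [[-0.007, 1.0, 0.008], [0.874, 0.002, 0.487], [0.487, 0.01, -0.874]]
```

View pics/wrist_k.png

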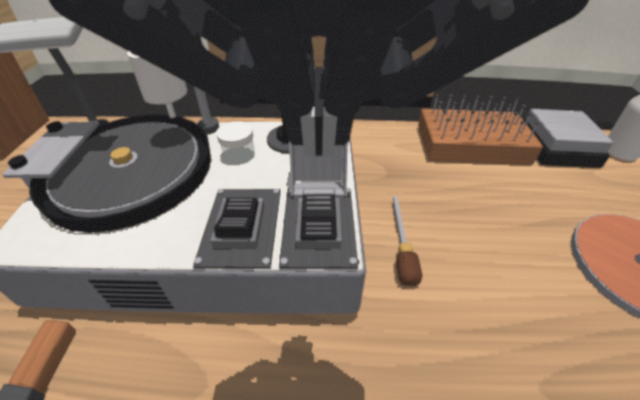

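View pics/scene_k.png

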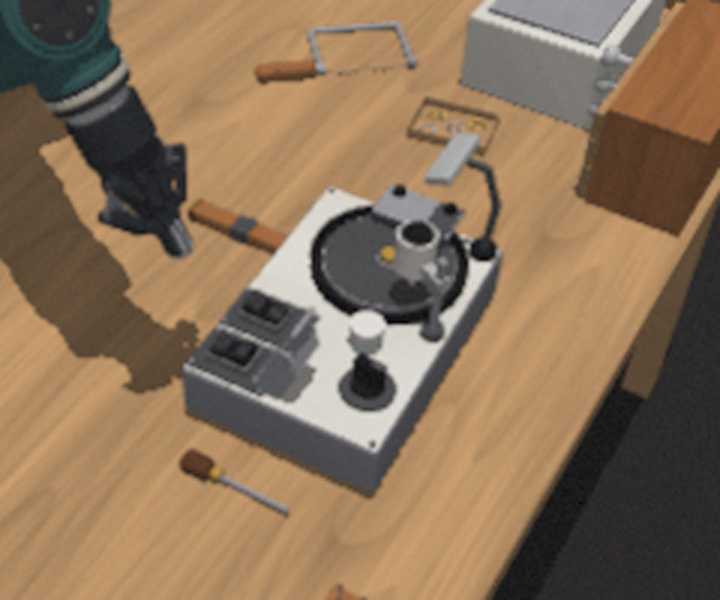

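Run:
```python
from h import *
im=cv2.imread('pics/wrist_k.png')[170:280,190:370]; cv2.imwrite('pics/kz.png',cv2.resize(im,None,fx=4.4,fy=4.4,interpolation=cv2.INTER_CUBIC))
```

```text
(no output)
```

View pics/kz.png

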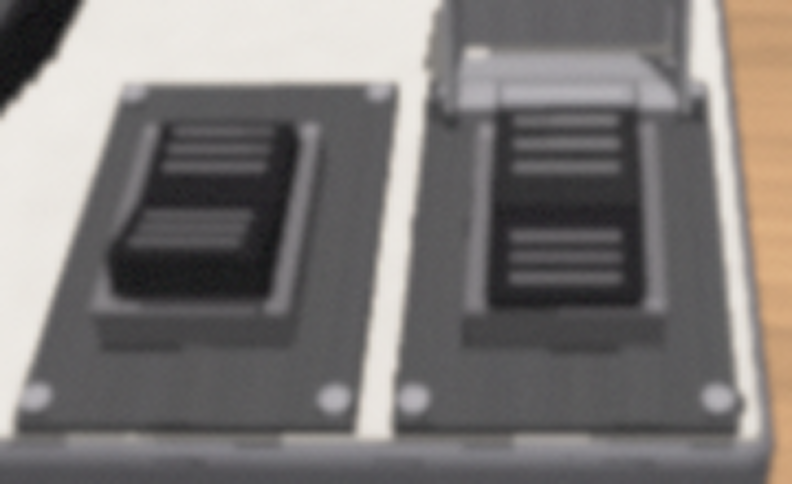

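The start rocker's near half is now level and its far half raised, while the lamp rocker beside it still has its near half raised. The guard stands open and the robot is clear, so I'm handing in.

```bash
python3 -c "
from station import arm
print(arm.hand_in())"
```

```text
the job is handed in; nothing more can be done
None
```

The lap's start switch is on and its guard stands open, and I handed the job in at about 14.5 s. I lifted the guard by its tab with the closed fingertips until it fell back to its stop. I then pressed the near half of the start rocker straight down until it reached a hard stop.

- **Guard:** the last pictures show it standing open by itself, with the robot touching nothing.
- **Start rocker:** its near half is level and its far half is raised. The fingertips stopped about 17 mm above the deck, against the 18 mm expected. The force rose from about 1 N to about 25 N at the stop.
- **Lamp rocker:** it still has its near half raised, as at the start.
- **Everything else:** the robot touched nothing but the guard and the start rocker. In the last pictures the clamp, graver, jar and saw frame look unmoved. The knob was partly hidden by the fingers in the closest view but looks the same in the overview. I did not measure any of these, and I did not look at the pliers again after the start.

One move did not go as planned. My first approach at a steeper tilt stopped short because joint 3 was almost at its limit (-67.0 of -67.44 degrees), so I used less tilt. No check failed or disagreed.

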